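Close up the breakfast chest

TASK

The breakfast chest on the counter has been left open. Using only your fingertips, gently push both drawers fully home and push the lid down until it lies flat on the chest, without letting it slam. Pull or lift nothing, leave the mug, the jar and the tin where they stand, and take your hand away when the chest is shut.

Things in the scene. Friction and masses are not known exactly. Their poses are not given: they have to be found in the camera images.
- chest: Wooden chest fixed to the counter, 180 deep (x) by 340 wide (y) by 95 high. Origin: centre of its underside, on the counter. x points from the drawer side into the chest (a drawer shuts along +x), y left seen from the robot, z up. Two mint-green-fronted drawers below (z 6 to 55), tray of sachets above. Drawers shut, their fronts lie at x = -102, knob end faces at x = -127; the shut lid reaches x = -98.
- left_drawer (a joint): Left drawer (at y = +82 of the chest): how far it is pulled out, in m; 0 = fully home against its stop, limit 0.12. It slides along the chest's x with about 1.5 N of friction, light damping and no spring.
- left_drawer_knob (a point): Centre of the end face (the side nearest the robot) of the left drawer's round steel knob: 24 in diameter, 25 out from the mint-green front, 34.5 above the counter. The front is 156 wide, 48 high and reaches from 6.5 to 54.5 above the counter. Axes as the chest's.
- right_drawer (a joint): Right drawer (at y = -82 of the chest), otherwise like the left one; 0 = fully home.
- right_drawer_knob (a point): Centre of the end face of the right drawer's knob, with the same sizes as the left one's.
- lid (a joint): Angle of the lid in rad: 0 = shut, lying flat on the chest; it grows as the free edge rises; limit 1.6. Its hinge is stiff, so it stays where it is left (pressing down at the free edge with about 2 N moves it).
- lid_hinge (a point): Centre of the lid's hinge line, at the far (+x) upper edge of the chest: x = 90, y = 0, z = 96 in the chest's frame. The hinge line runs along the chest's y. Axes as the chest's.
- lid_edge (a point): Middle of the free edge, on the outer face of the lid: a plain brown board, 188 from hinge line to free edge, 340 wide, 8 thick, no knob, its underside passing through the hinge line. Open, its outer face looks up and away from the robot. Axes turn with the lid: -x from hinge to free edge, z out of the outer face.
- mug: Blue mug, 80 in diameter at the rim, 90 high, with a side handle; origin at the centre of its underside. To be left alone.
- jar: Amber glass jar with black cap, 76 in diameter, 120 high; origin at the centre of its underside. To be left alone.
- tin: Tin with a green label, 72 in diameter, 100 high; origin at the centre of its underside. To be left alone.

How it is judged:
By the outcome, as a careful person would: the job done as asked, in the order asked, and still so for the second after the job is handed in, with the robot touching nothing.
It also fails if it takes over 64 s, if anything falls off the work surface, if the arm or the gripper's body presses on something with over 40 N, if the wrist force passes 120 N, or if a joint passes its speed limit or range.

ROBOT

A 6-joint arm with a two-finger parallel gripper is mounted at the origin on the work surface. World frame = base frame: x ahead of the robot, y to its left, z up, the work surface at z = 0. Lengths are in m, angles in rad, forces in N, time in s.
With the tool pointing down it reaches from about 0.325 to 0.9 m from the base axis. Payload 6.1 kg.
Tool frame: the origin (TCP) lies midway between the tips of the shut fingers; the grasp point (between the pads) lies 19 mm behind it; x points along the fingers, y is the direction in which the jaws open and shut, and the axes are right-handed (so a half turn about x gives the same grasp; the last joint's range is limited). The gripper opens to 85 mm and grips with 20 to 120 N. Pads are 22 mm wide; open, the fingers measure 114 mm over their backs; the gripper's body (76 mm by 85 mm) begins 54 mm behind the grasp point. The pads swing forward as they close: fully open they stand 13 mm farther back than shut.
Start: joints at [1.07, 0.22, 1.526, -0, 1.395, -0.126], TCP at [0.229, 0.582, 0.231] pointing down, gripper open.
Joint ranges: [-2.98, 2.98], [-0.91, 2.08], [0.09, 2.57], [-1.24, 4.39], [0.2, 2.65], [-2.68, 2.68]. Speed limits (rad/s): [2.57, 2.57, 3.01, 3.14, 3.14, 3.14].

INTERFACE

Orientations are given as [roll, pitch, yaw] about the fixed x, y, z axes, in that order (R = Rz(yaw) Ry(pitch) Rx(roll)).
In Python, from plant import movep, move_l, set_joints, gripper_to, hold, inverse_kinematics, observe, get_image, get_calibration, Unreachable, job_done gives the robot as it stands. Calls block until the motion is done:
- movep(position, orientation): joint-space move of the TCP to a pose.
- move_l(position, feed=0.15, rotation=None, max_force=None): straight line of the TCP; rotation=None keeps the orientation; feed is the mean speed in m/s. With max_force (N) it stops when the force on the tool has changed by that much, and returns True; else False.
- set_joints(angles): joint-space move.
- gripper_to(opening, f_grip=None): finger opening in m; f_grip is the grip in N (None keeps the last); returns when the fingers have stopped.
- hold(seconds).
- inverse_kinematics(position, orientation): joint angles nearest the present ones, or None.
- observe(): the state.
- get_image(name): name is "side" or "top"; returns (picture, depth): 480x640x3 uint8, red, green, blue; 480x640 float32, m along the optical axis (not along the pixel's ray), 0 where there is no reading.
- get_calibration(name): a dict with "intrinsics" (3x3 intrinsics, pixels), "world_from_camera" (4x4, takes a point from camera to world coordinates). Camera axes: x right, y down, z forward; pixel columns grow to the right and rows downward; lengths in m; the calibration is good to about 2 mm. A picture is of the moment at which its call begins. get_calibration takes no time and is no camera call.
A pose or a line that the arm cannot do raises Unreachable and nothing moves.
- job_done(): hands the job in, once; it reports no verdict.
The state is a dict: "time_s": time; "q": joint angles; "joint_velocities": joint speeds; "joint_torque": joint torques, N m; "eef_pos": TCP position; "tcp_rot": TCP orientation; "ft_force": force on the tool from outside, world axes, zero at the start; "torque": the same for the moment, N m; "opening": finger opening in m.
Only numpy, scipy, OpenCV 4.12 (cv2) and the standard library are available. Lean on these libraries where they do the work, as an engineer would, in place of code of your own. Each camera call takes 0.05 s, during which the arm holds its last target.

## Working session

There is one attempt and no reset: what is moved stays moved. The work goes in short steps, each a Python script; the robot and the scene stay as the last script left them, time stands still between calls to the robot, and variables do not carry over. Pictures are saved under pics/ and viewed, and the job is handed in when it is done.

```bash
mkdir -p pics; ls; python3 - <<'E'
from plant import *
import cv2,numpy as np
for n in("side","top"):
    im,d=get_image(n); cv2.imwrite(f"pics/{n}0.png",im[:,:,::-1]); np.save(f"pics/{n}0.npy",d)
    c=get_calibration(n); print(n,np.round(c["intrinsics"],1).tolist(),np.round(c["world_from_camera"],3).tolist())
s=observe();print(s["time_s"],s["eef_pos"],s["tcp_rot"],s["opening"])
E
```

```text
pics
side [[533.0, 0.0, 323.6], [0.0, 533.0, 239.1], [0.0, 0.0, 1.0]] [[0.842, -0.276, 0.463, 0.096], [-0.54, -0.432, 0.723, -0.849], [0.001, -0.859, -0.513, 0.679], [0.0, 0.0, 0.0, 1.0]]
top [[512.6, 0.0, 324.3], [0.0, 512.6, 234.1], [0.0, 0.0, 1.0]] [[-0.016, -0.998, 0.065, 0.552], [-1.0, 0.017, 0.014, 0.022], [-0.016, -0.065, -0.998, 0.977], [0.0, 0.0, 0.0, 1.0]]
0.1 [0.22851408 0.58112573 0.23029356] [-1.70694284  1.56900522 -2.08172465] 0.08548366249039685
```

View pics/side0.png

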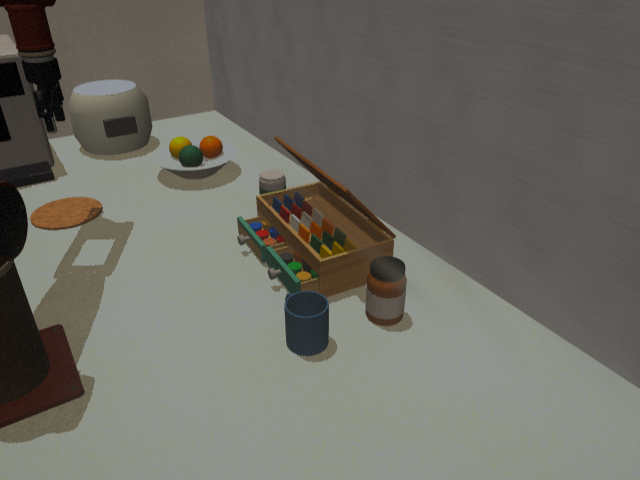

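View pics/top0.png

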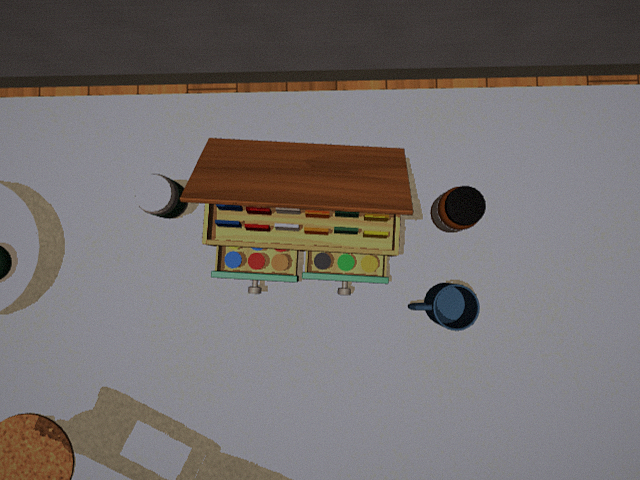

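The side view shows the drawers pulled out (green fronts at about (252,235) and (283,270)) and the lid leaning up and back. In the top view the lid spans (185–412, 140–212), the knobs are at (254,289) and (345,290), and the mug handle is at (410,306). Next I'll measure.

```bash
cat > h.py <<'E'
from plant import *
import cv2,numpy as np
def cloud(n,d):
    c=get_calibration(n);K=np.array(c["intrinsics"]);T=np.array(c["world_from_camera"])
    v,u=np.mgrid[:480,:640]
    p=np.stack([(u-K[0,2])/K[0,0]*d,(v-K[1,2])/K[1,1]*d,d],-1)
    return p@T[:3,:3].T+T[:3,3]
def ray(n,u,v,z):
    c=get_calibration(n);K=np.array(c["intrinsics"]);T=np.array(c["world_from_camera"])
    r=T[:3,:3]@np.array([(u-K[0,2])/K[0,0],(v-K[1,2])/K[1,1],1]);o=T[:3,3]
    return o+r*(z-o[2])/r[2]
def comps(m,a=30):
    n,l,s,c=cv2.connectedComponentsWithStats(m.astype(np.uint8),connectivity=8)
    return [(s[i],c[i],l==i) for i in range(1,n) if s[i][4]>=a]
E
python3 - <<'E'
from h import *
np.set_printoptions(precision=4,suppress=True)
im=cv2.imread("pics/top0.png");d=np.load("pics/top0.npy");P=cloud("top",d);hsv=cv2.cvtColor(im,cv2.COLOR_BGR2HSV)
H,S,V=cv2.split(hsv)
print("HSV front",hsv[277,240],hsv[281,350],"lid",hsv[180,300],"depth valid",(d>0).mean(), "table", P[400,400])
g=(H>65)&(H<95)&(S>60)&(V>60); g[:255]=0;g[300:]=0
for s,c,m in comps(g):
    p=P[m&(d>0)]; top=p[p[:,2]>0.045]
    print("green",s,c,len(p),"z",np.percentile(p[:,2],[5,50,95]))
    r=cv2.minAreaRect(np.argwhere(m)[:,::-1].astype(np.float32)); b=cv2.boxPoints(r)
    print([ray("top",*q,0.0545) for q in b]); 
    if len(top)>5:print("top med",np.median(top,0))
l=(H<15)&(S>90)&(V>40);l[:130]=0;l[225:]=0;l[:,:180]=0;l[:,425:]=0
l=cv2.erode(l.astype(np.uint8),np.ones((3,3)))
s,c,m=max(comps(l),key=lambda t:t[0][4]);p=P[m&(d>0)]
ce=np.median(p,0);q=p
for _ in range(4):
    ce=q.mean(0);n=np.linalg.svd(q-ce,full_matrices=False)[2][2];n*=np.sign(n[2]); q=p[abs((p-ce)@n)<.004]
print("lid",s,len(p),len(q),"n",n,"angle",np.arctan2(np.hypot(*n[:2]),n[2]),"az",np.arctan2(n[1],n[0]))
cnt=max(cv2.findContours(m.astype(np.uint8),0,2)[0],key=cv2.contourArea)
ap=cv2.approxPolyDP(cv2.convexHull(cnt),6,True)[:,0];print(ap.tolist())
K=np.array(get_calibration("top")["intrinsics"]);T=np.array(get_calibration("top")["world_from_camera"])
for u,v in ap:
    r=T[:3,:3]@np.array([(u-K[0,2])/K[0,0],(v-K[1,2])/K[1,1],1]);o=T[:3,3];print("corner",u,v,o+r*((ce-o)@n)/(r@n))
# knobs
for u,v in((254,290),(345,291)):
    w=P[v-6:v+7,u-10:u+11].reshape(-1,3);w=w[(w[:,2]>.03)&(w[:,2]<.06)];print("knob",len(w),w.min(0),np.median(w,0),w.max(0))
for nme,u,v in(("mug",452,306),("jar",463,207),("tin",170,197)):
    w=P[v-45:v+45,max(0,u-45):u+45].reshape(-1,3);w=w[(w[:,2]>.07)&(w[:,2]<.13)];
    print(nme,len(w),np.percentile(w,[1,99],axis=0))
E
```

```text
HSV front [ 76  78 144] [ 52  60 110] lid [ 12 194  92] depth valid 0.9960481770833334 table [ 0.303  -0.1004 -0.0002]
green [211 271  86  11 554] [253.5271 275.9765] 553 z [0.0456 0.0541 0.0568]
[array([0.5391, 0.2407, 0.0545]), array([0.5507, 0.2399, 0.0545]), array([0.5392, 0.0864, 0.0545]), array([0.5276, 0.0872, 0.0545])]
top med [0.5387 0.1639 0.0542]
green [302 272  87  12 547] [344.8483 277.4388] 542 z [0.0504 0.0541 0.0569]
[array([0.534 , 0.0768, 0.0545]), array([0.5454, 0.076 , 0.0545]), array([ 0.5337, -0.0781,  0.0545]), array([ 0.5224, -0.0771,  0.0545])]
top med [ 0.5336 -0.0008  0.0543]
lid [  181   139   231    76 13613] 13566 13413 n [ 0.7398 -0.0562  0.6705] angle 0.8359643730719454 az -0.07575586278179952
[[181, 198], [213, 139], [398, 149], [411, 212]]
corner 181 198 [0.6564 0.2397 0.2402]
corner 213 139 [0.7772 0.2241 0.1056]
corner 398 149 [ 0.7534 -0.0949  0.1052]
corner 411 212 [ 0.6298 -0.0929  0.2417]
knob 102 [0.5076 0.1539 0.0341] [0.515  0.1639 0.0429] [0.5242 0.1769 0.0502]
knob 106 [ 0.5016 -0.0099  0.0345] [0.5093 0.0009 0.0427] [0.5199 0.0121 0.0486]
mug 641 [[ 0.442  -0.2276  0.0704]
 [ 0.5187 -0.1251  0.0925]]
jar 1654 [[ 0.6162 -0.2339  0.0728]
 [ 0.6834 -0.1667  0.1228]]
tin 1723 [[0.603  0.234  0.0713]
 [0.7171 0.3609 0.1033]]
```

```bash
python3 - <<'E'
from h import *
im=cv2.imread("pics/top0.png")[120:320,130:500];cv2.imwrite("pics/crop0.png",cv2.resize(im,None,fx=2.1,fy=2.1))
im=cv2.imread("pics/side0.png")[120:360,220:420];cv2.imwrite("pics/crop1.png",cv2.resize(im,None,fx=2.5,fy=2.5))
E
```

```text
(no output)
```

View pics/crop0.png

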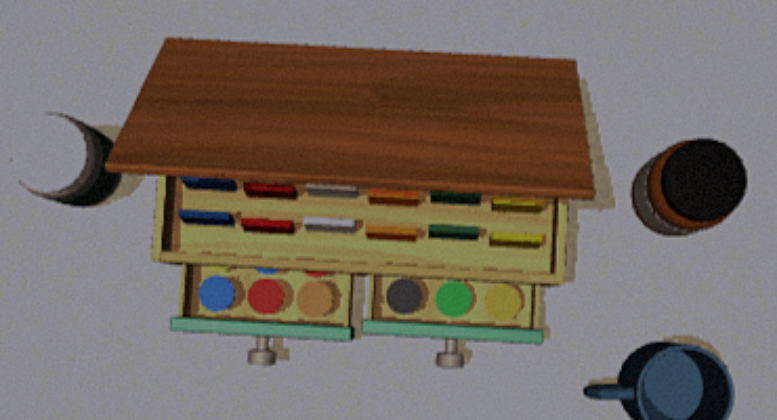

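View pics/crop1.png

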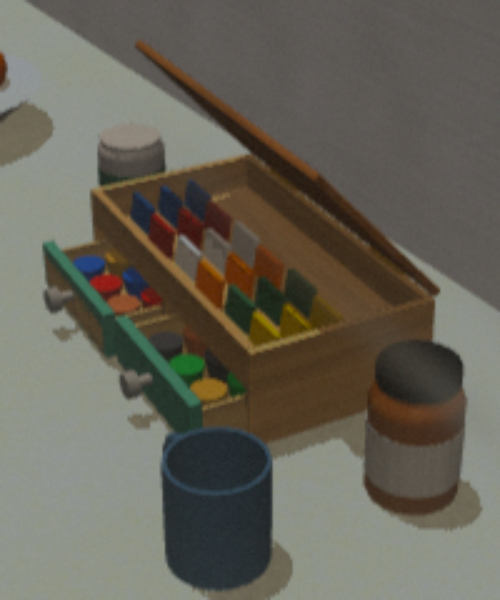

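Two estimates of the chest yaw agree: −0.075 from the fronts and −0.076 from the lid normal. The hinge sits at about (0.760, 0.065, 0.096), which puts the chest origin at about (0.670, 0.072). The left drawer is about 41 mm out, the right about 34 mm, and the lid is at about 0.836 rad. The knob heights and the front and lid sizes also check out. Next I'll test reachability.

```bash
cat >> h.py <<'E'
YAW=-0.075; O=np.array([.670,.072,0.]); 
R=np.array([[np.cos(YAW),-np.sin(YAW),0],[np.sin(YAW),np.cos(YAW),0],[0,0,1]])
W=lambda x,y,z:(O+R@np.array([x,y,z])).tolist()
def lidpt(a,s,gap=0.):  # point on outer face, s from hinge, gap off the face
    return np.array([.090-s*np.cos(a)+(.008+gap)*np.sin(a),0,.096+s*np.sin(a)+(.008+gap)*np.cos(a)])
E
python3 - <<'E'
from h import *
np.set_printoptions(precision=3,suppress=True)
for t in(.6,.8,1.0,1.2):
  for roll in(0,np.pi):
    print(t,round(roll,1),[inverse_kinematics(p,[roll,t,YAW]) for p in(W(-.19,.082,.028),W(-.19,-.082,.028),W(-.135,.082,.028),W(-.2,.082,.15))])
for t in(np.pi/2,1.8,2.0,2.2):
  for roll in (0,np.pi):
    print(t,round(roll,1),[inverse_kinematics(W(*lidpt(a,.175,.0)),[roll,t,YAW]) for a in(.9,.4,0)])
E
```

```text
0.6 0 [array([0.447, 0.122, 2.508, 4.012, 0.568, 1.1  ]), None, array([0.36 , 0.198, 2.41 , 3.915, 0.522, 1.125]), None]
0.6 3.1 [array([ 0.447,  0.122,  2.508,  4.012,  0.568, -2.042]), None, array([ 0.36 ,  0.198,  2.41 ,  3.915,  0.522, -2.016]), None]
0.8 0 [None, None, None, array([ 0.392, -0.412,  2.461, -0.73 ,  0.489, -0.555])]
0.8 3.1 [None, None, None, array([ 0.392, -0.412,  2.461, -0.73 ,  0.489,  2.587])]
1.0 0 [array([ 0.312, -0.037,  2.363, -0.647,  0.345, -0.623]), array([-0.209, -0.218,  2.518,  0.26 ,  0.284, -1.933]), array([ 0.26 ,  0.075,  2.248, -0.589,  0.325, -0.722]), array([ 0.323, -0.352,  2.333, -0.35 ,  0.656, -0.949])]
1.0 3.1 [array([ 0.312, -0.037,  2.363, -0.647,  0.345,  2.519]), array([-0.209, -0.218,  2.518,  0.26 ,  0.284,  1.208]), array([ 0.26 ,  0.075,  2.248, -0.589,  0.325,  2.42 ]), array([ 0.323, -0.352,  2.333, -0.35 ,  0.656,  2.193])]
1.2 0 [array([ 0.256,  0.011,  2.236, -0.226,  0.554, -1.068]), array([-0.186, -0.128,  2.366,  0.078,  0.536, -1.741]), array([ 0.216,  0.123,  2.115, -0.199,  0.555, -1.129]), array([ 0.264, -0.247,  2.19
[... 1027 characters left out ...]
0.02 ,  0.661,  0.987,  0.024,  1.922, -1.513]), array([-0.016,  0.566,  1.249,  0.025,  1.755, -1.513]), array([-0.015,  0.593,  1.344,  0.025,  1.634, -1.514])]
2.0 3.1 [array([-0.02 ,  0.661,  0.987,  0.024,  1.922,  1.629]), array([-0.016,  0.566,  1.249,  0.025,  1.755,  1.629]), array([-0.015,  0.593,  1.344,  0.025,  1.634,  1.627])]
2.2 0 [array([-0.024,  0.842,  0.774,  0.036,  2.154, -1.51 ]), array([-0.02 ,  0.732,  1.068,  0.035,  1.969, -1.513]), array([-0.019,  0.758,  1.161,  0.034,  1.851, -1.516])]
2.2 3.1 [array([-0.024,  0.842,  0.774,  0.036,  2.154,  1.632]), array([-0.02 ,  0.732,  1.068,  0.035,  1.969,  1.629]), array([-0.019,  0.758,  1.161,  0.034,  1.851,  1.625])]
```

```bash
python3 - <<'E'
from h import *
np.set_printoptions(precision=3,suppress=True)
rot=[0,1.2,YAW]
gripper_to(0.0,20)
movep(W(-.20,.082,.12),rot); move_l(W(-.20,.082,.030),feed=.12)
s=observe();print(s["time_s"],s["eef_pos"],s["opening"],s["ft_force"])
hit=move_l(W(-.122,.082,.030),feed=.035,max_force=8)
s=observe();l=R.T@(s["eef_pos"]-O);print("left",hit,s["time_s"],l,s["ft_force"])
im,d=get_image("top");cv2.imwrite("pics/top1.png",im[:,:,::-1])
im,d=get_image("side");cv2.imwrite("pics/side1.png",im[:,:,::-1])
E
```

```text
3.55 [0.477 0.169 0.031] 0.0003010375517282727 [ 1.135 -0.813  0.553]
left True 5.3333 [-0.13   0.082  0.029] [-0.288  0.026 -0.111]
```

View pics/top1.png

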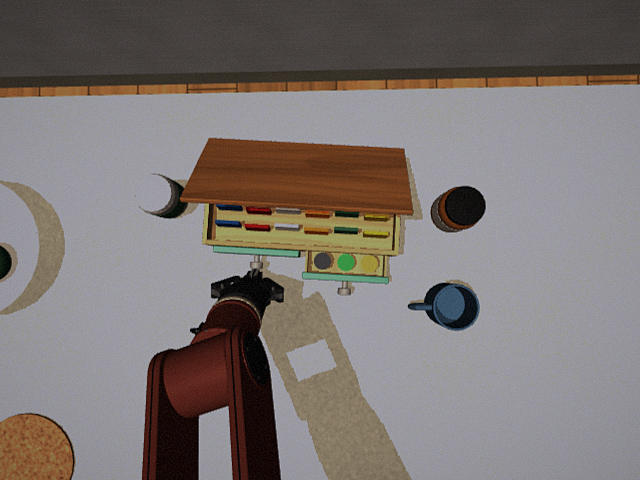

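View pics/side1.png

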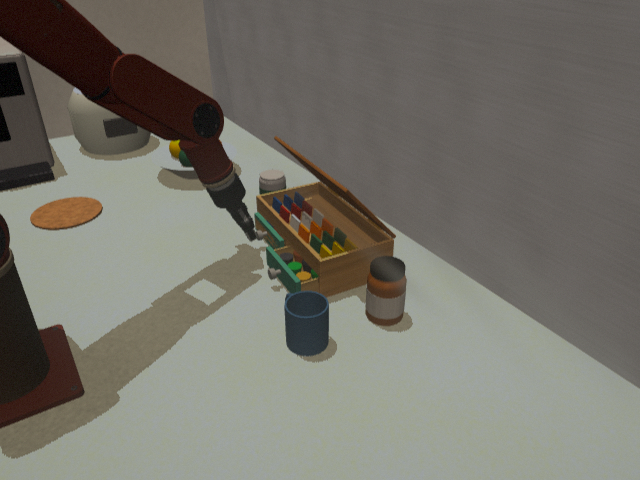

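The left drawer looks about home: its front is now against the chest face at (255,252). The force reads near zero after the stop, so I'll press once more, slowly, to see whether it really sits on its stop.

```bash
python3 - <<'E'
from h import *
np.set_printoptions(precision=4,suppress=True)
hold(.2)
s=observe();print(s["time_s"],R.T@(s["eef_pos"]-O),s["ft_force"])
hit=move_l(W(-.112,.082,.030),feed=.02,max_force=10)
s=observe();l=R.T@(s["eef_pos"]-O);print("left",hit,s["time_s"],l,s["ft_force"])
hold(.2);s=observe();l=R.T@(s["eef_pos"]-O);print(l,s["ft_force"])
E
```

```text
5.6333 [-0.1312  0.0816  0.0284] [ 0.1864 -0.9341 -0.7022]
left True 6.0 [-0.1305  0.0813  0.0274] [-0.9792  0.3297  0.2505]
[-0.1309  0.0812  0.0271] [-0.3745 -0.5905 -0.145 ]
```

Two presses stopped within 1 mm of each other, so this is a hard stop. On to the right drawer.

```bash
python3 - <<'E'
from h import *
np.set_printoptions(precision=4,suppress=True)
move_l(W(-.19,.082,.030),feed=.12);move_l(W(-.195,-.082,.030),feed=.15)
hit=move_l(W(-.115,-.082,.030),feed=.035,max_force=8)
s=observe();print("right",hit,s["time_s"],R.T@(s["eef_pos"]-O),s["ft_force"])
hold(.2)
hit=move_l(W(-.110,-.082,.030),feed=.02,max_force=10)
s=observe();print("right",hit,s["time_s"],R.T@(s["eef_pos"]-O),s["ft_force"])
move_l(W(-.185,-.082,.030),feed=.12)
move_l(W(-.20,-.03,.15),feed=.2)
im,d=get_image("top");cv2.imwrite("pics/top2.png",im[:,:,::-1]);np.save("pics/top2.npy",d)
im,d=get_image("side");cv2.imwrite("pics/side2.png",im[:,:,::-1])
print(observe()["time_s"])
E
```

```text
right True 9.75 [-0.1304 -0.0819  0.0289] [-0.5333  0.2844 -0.2305]
right True 10.3333 [-0.1305 -0.0817  0.0275] [-0.4535 -1.2981 -0.2131]
11.8417
```

View pics/top2.png

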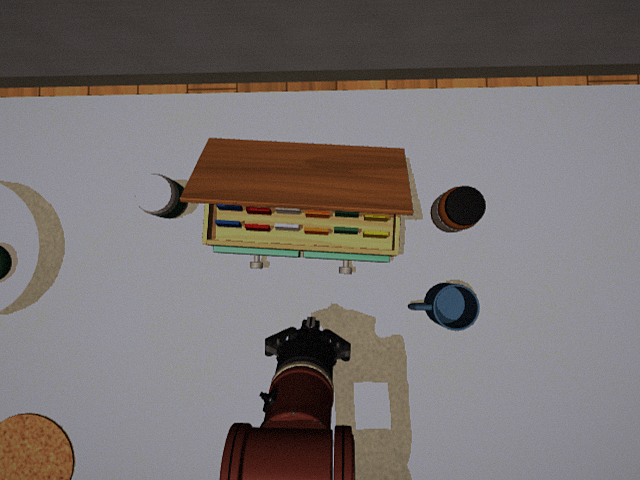

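View pics/side2.png

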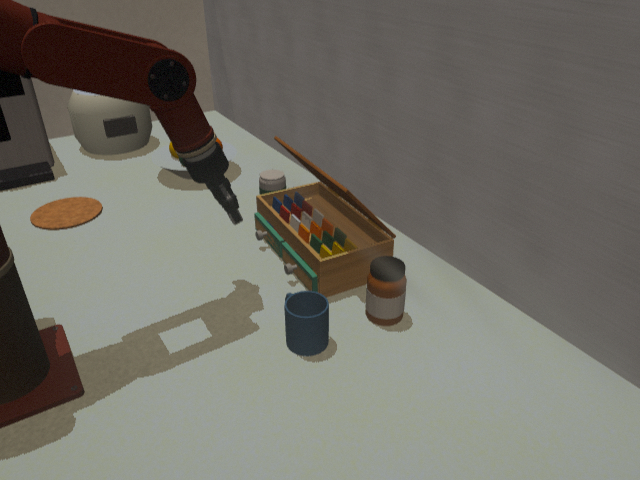

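Both drawers stopped at the same local x (−0.1305), and in the top view the fronts are flush at (255,252) and (345,257). The mug, jar and tin haven't moved. Now the lid: I'll touch the outer face about 16 mm from its free edge and follow the arc slowly.

```bash
cat > lid.py <<'E'
from h import *
np.set_printoptions(precision=4,suppress=True)
S=.172
def pose(a,gap): return W(*lidpt(a,S,gap)),[0,np.pi/2+.35*a,YAW]
def st(t):
    s=observe();p=R.T@(s["eef_pos"]-O);print(t,round(s["time_s"],2),p,s["ft_force"]);return p
E
python3 - <<'E'
from lid import *
A=.836
for a in np.linspace(A,0,10): assert inverse_kinematics(*pose(a,0)) is not None
move_l(W(-.19,-.02,.30),feed=.25)
movep(W(-.09,0,.40),[0,np.pi/2,YAW])
p,r=pose(A,.05); move_l(p,feed=.2,rotation=r); hold(.2); st("pre")
hit=move_l(pose(A,-.008)[0],feed=.03,max_force=3); st(hit)
im,d=get_image("side");cv2.imwrite("pics/side3.png",im[:,:,::-1])
im,d=get_image("top");cv2.imwrite("pics/top3.png",im[:,:,::-1])
E
```

```text
pre 14.53 [0.0177 0.0002 0.2648] [0.0853 0.9731 0.4337]
False 16.62 [-0.0253 -0.      0.2236] [0.3906 0.6974 0.5603]
```

View pics/side3.png

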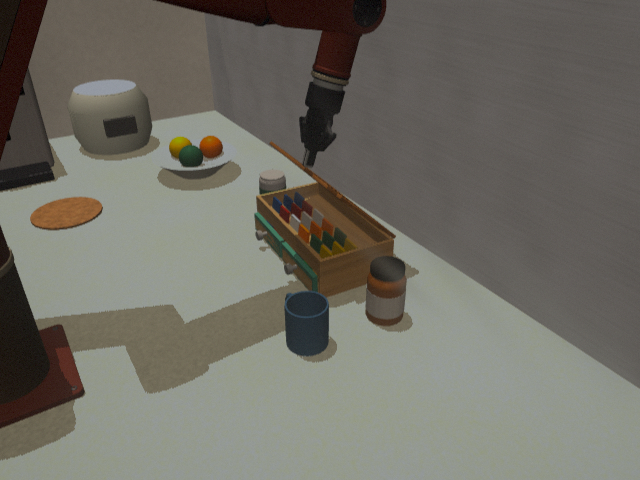

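View pics/top3.png

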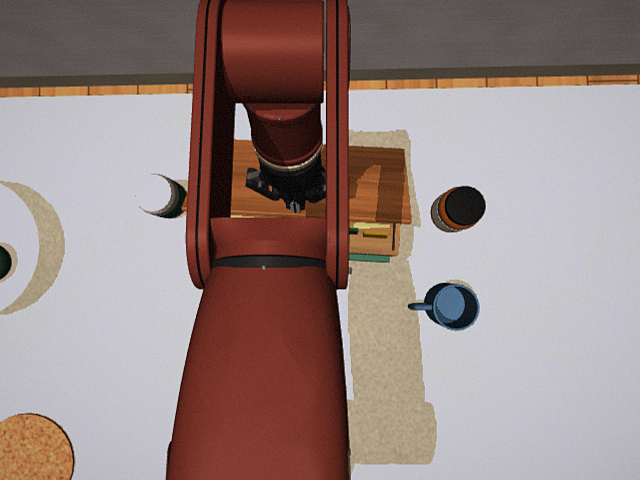

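The fingertip is on the lid and already moving it: the lid corner went from (411,212) to about (411,224). I'll keep following the arc.

```bash
python3 - <<'E'
from lid import *
for a in (.75,.66,.57,.48,.39,.30,.22,.15):
    p,r=pose(a,0); hit=move_l(p,feed=.035,rotation=r,max_force=10); st((a,hit))
    if hit: break
im,d=get_image("side");cv2.imwrite("pics/side4.png",im[:,:,::-1])
E
```

```text
(0.75, False) 17.06 [-0.0309 -0.      0.219 ] [-0.1244  1.412  -0.1479]
(0.66, False) 17.65 [-0.0414 -0.      0.2076] [ 0.5874  0.2445 -0.0333]
(0.57, False) 18.24 [-0.051   0.0001  0.1953] [ 0.5662  0.8715 -0.0256]
(0.48, False) 18.83 [-0.0593  0.      0.1823] [-0.7833 -0.0382 -0.5145]
(0.39, False) 19.43 [-0.0665 -0.      0.1685] [ 0.7954  0.1412 -0.3105]
(0.3, False) 20.02 [-0.0724 -0.      0.1542] [ 0.095  -0.235  -0.2473]
(0.22, False) 20.56 [-0.0766  0.      0.141 ] [ 0.1929 -1.1077 -0.4099]
(0.15, False) 21.05 [-0.0794 -0.      0.1292] [ 0.2219 -0.1062 -0.4708]
```

View pics/side4.png

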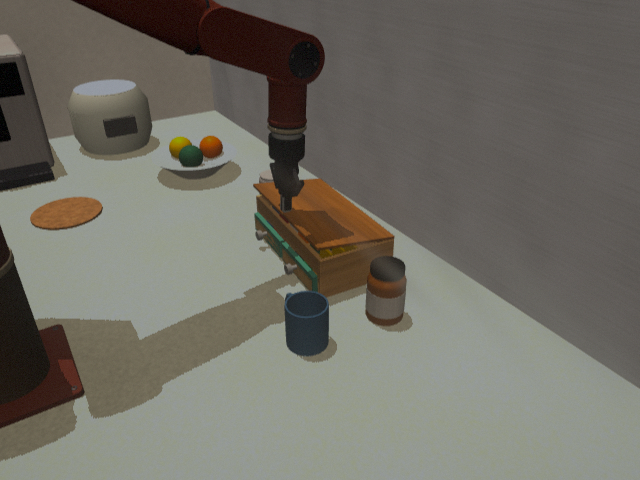

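The lid is nearly down and following the fingertip, with its front edge still a little above the chest at about (325,245). I'll finish slowly until it rests on the chest, then withdraw and look.

```bash
python3 - <<'E'
from lid import *
for a,f in ((.08,.025),(.035,.02)):
    p,r=pose(a,0); hit=move_l(p,feed=f,rotation=r,max_force=10); st((a,hit))
p,r=pose(0,-.008); hit=move_l(p,feed=.012,rotation=r,max_force=8); st(("end",hit))
hold(.2)
hit=move_l(p,feed=.01,max_force=12); st(("again",hit))
q=W(-.08,0,.20); move_l(q,feed=.1); st("up")
movep(W(-.25,.0,.30),[0,np.pi/2,YAW]); 
for n in("side","top"):
    im,d=get_image(n);cv2.imwrite(f"pics/{n}5.png",im[:,:,::-1]);np.save(f"pics/{n}5.npy",d)
st("away")
E
```

```text
(0.08, False) 21.73 [-0.0812 -0.      0.1174] [-1.1803 -0.4617 -0.1043]
(0.035, False) 22.27 [-0.0819  0.      0.1097] [-0.3047 -0.7641  0.195 ]
('end', True) 22.92 [-0.0818  0.      0.104 ] [-0.7117 -0.4668  4.6678]
('again', True) 23.44 [-0.0818  0.      0.1041] [-1.7216  0.0073  5.0323]
up 24.56 [-0.0806 -0.0001  0.199 ] [ 0.4763 -0.3865 -0.2218]
away 25.47 [-0.2495 -0.0002  0.2989] [-0.6081  0.039  -0.6354]
```

View pics/side5.png

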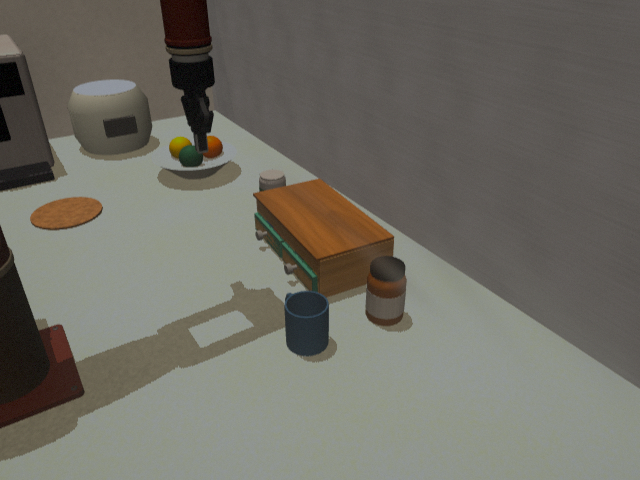

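View pics/top5.png

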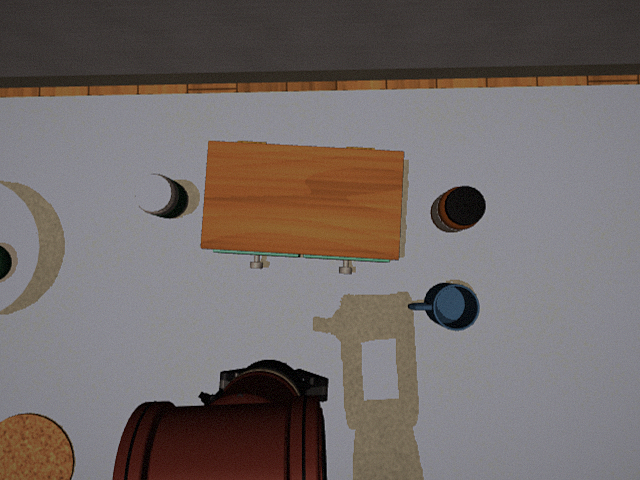

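```bash
python3 - <<'E'
from h import *
np.set_printoptions(precision=4,suppress=True)
im=cv2.imread("pics/top5.png");d=np.load("pics/top5.npy");P=cloud("top",d);L=(P-O)@R
m=(d>0)&(abs(L[...,1])<.15)&(L[...,0]>-.09)&(L[...,0]<.08)&(L[...,2]>.08)&(L[...,2]<.15)
p=L[m];c,_,_,_=np.linalg.lstsq(np.c_[p[:,0],p[:,1],np.ones(len(p))],p[:,2],rcond=None)
print("lid plane slope x,y, z0",c,len(p),"front z",np.median(p[p[:,0]<-.07],0)[2],"back",np.median(p[p[:,0]>.06],0)[2])
for y in(.082,-.082):
    # knob: points z .03-.05 forward of lid
    k=(abs(L[...,1]-y)<.02)&(L[...,2]>.034)&(L[...,2]<.05)&(L[...,0]<-.10)&(L[...,0]>-.2)
    print("knob",y,k.sum(),np.percentile(L[k][:,0],[2,50]) if k.any() else None)
a=cv2.imread("pics/top0.png").astype(int)
for n,(u0,u1,v0,v1) in dict(mug=(400,485,275,335),jar=(428,490,183,235),tin=(130,180,170,222)).items():
    print(n,"mean diff",abs(a-im.astype(int))[v0:v1,u0:u1].mean())
E
```

```text
lid plane slope x,y, z0 [-0.0008  0.0004  0.1038] 17152 front z 0.10386054953081875 back 0.10373113829718944
knob 0.082 122 [-0.1232 -0.1153]
knob -0.082 119 [-0.1229 -0.1151]
mug mean diff 7.094183006535948
jar mean diff 4.165736145574855
tin mean diff 3.3203846153846155
```

```bash
python3 - <<'E'
from h import *
job_done(); print(observe()["time_s"])
E
```

```text
the job is handed in; nothing more can be done
the job is handed in; nothing more can be done
```

The chest is shut and the job is handed in, at about 25.5 s on the robot's clock. With closed fingertips I pushed the left drawer home by its knob, then the right. I then lowered the lid along its arc at about 35 mm/s, slowing to 12 mm/s for the last part, and took the hand away.

- **Drawers:** each was pressed twice and stopped within 1 mm of the same place, which shows a hard stop, and both ended at the same depth. In the last top picture both fronts show only a thin strip past the lid edge, as they should when shut.
- **Knob depth:** the final depth reading puts both knob ends at x ≈ −0.123, not the expected −0.127. Since both are off by the same amount, I put this down to my estimate of the chest's position and the 2 mm calibration.
- **Lid:** it lies flat, with the outer face at z = 0.1038–0.1039 from back to front (expected 0.104) and a slope under 0.001.
- **Mug, jar and tin:** they sit at the same pixels as at the start. The picture difference was a little larger around the mug, probably from the arm's shadow beside it; I did not check this further.

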